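# Offer the truffle dish at the serving hatch

## Task

Lift the steel hoop-handled dish by its hoop, then in the air give it a quarter turn so that its tongue points straight at the serving hatch in the right-hand wall, and hold it about 10 cm above the middle of the empty steel tray for the guest to take it. Keep the dish level and the loose truffle ball in the middle of the dish all the way, disturb nothing else, and finish while still holding the dish still over the tray: do not put it down or let go.

Things in the scene. Friction and masses are not known exactly. Their poses are not given: they have to be found in the camera images.
- dish_grip (a point): Centre of the straight black bar at the top of the dish's hoop, the place to grip: 14 mm thick (along x), 64 mm long (along y), 20 mm high. It lies exactly above the dish's middle, 100 mm above the underside. Same axes as the dish: x horizontally to the tongue, y along the bar, z up.
- dish_floor (a point): Middle of the dish's inner floor, 7 mm above the dish's underside, 93 mm under the grip's centre; same axes. The floor rises gently outward from it (5 degrees to 40 mm out, then 22 degrees to the rim at 73 mm), so the ball comes to rest in the middle but rolls off if the dish is tilted or jerked.
- dish_tongue (a point): The end of the flat tongue, 30 mm wide, that sticks out 31 mm from the dish's rim: 102 mm from the dish's middle along its x axis, 26 mm above the underside.
- dish: The serving dish (loose, 0.25 kg): round, shallow, steel, 150 mm across, rim 24 mm above its underside; a thin steel hoop with a black bar on top arches over it. At the start it stands on the worktop, its tongue roughly away from the robot. Origin at the middle of its underside; z up, x horizontally to the tongue, y in the plane of the hoop.
- truffle_center (a point): Centre of the loose brown truffle ball (hard, 30 mm across, 20 g) that lies in the middle of the dish.
- truffle: The truffle ball itself; its origin turns with it as it rolls.
- tray_mid (a point): Middle of the inner floor of the empty shallow steel tray (fixed; 301 x 217 mm, walls 25 mm high) that lies at the hatch with its long side from left to right, floor about 2 mm above the worktop. Its x axis (long side) points roughly to the left (+y), away from the hatch.
- serving_tray: The same empty tray; origin under its middle.
- hatch_mid (a point): A point close in front of the serving hatch in the wall on the robot's right (fixed), 50 mm above the worktop and 80 mm short of the wall. The wall is straight, at y = -0.55, parallel to x; the point's axes are the world's, so straight at the hatch means along its -y axis.
- label_roll: Bystander (fixed): paper label roll, 78 mm across, 34 mm high.
- ink_pad: Bystander: flat tin ink pad, 56 x 70 x 13 mm.
- date_stamp: Bystander: small upright wooden stamp, 24 mm across, 64 mm high.

How it is judged:
By the outcome, as a careful person would: the job done as asked, in the order asked, and still so for the second after the job is handed in, while the arm keeps its last pose, push and grip.
It also fails if it takes over 56 s, if anything falls off the work surface, if the arm or the gripper's body presses on something with over 40 N, if the wrist force passes 120 N, or if a joint passes its speed limit or range.

## Robot

A 7-joint arm with a two-finger parallel gripper is mounted at the origin on a cart in front of the work surface, level with it; the furniture and walls round the work are solid. World frame = base frame: x ahead of the robot, y to its left, z up, the work surface at z = 0. Lengths are in m, angles in rad, forces in N, time in s.
With the tool pointing down it reaches from about 0.4 to 0.875 m from the base axis. Payload 19.3 kg.
Tool frame: the origin (TCP) lies on the mounting face of the last link; the fingertips stand 173 mm ahead of it and the grasp point (between the pads) lies 155 mm ahead of it (bot.grip_point_offset is the distance from the TCP to the grasp point, in m); z points along the fingers, y is the line along which they close (so a half turn about z gives the same grasp; the last joint's range is limited). The gripper opens to 85 mm and grips with 20 to 120 N. Pads are 22 mm wide; open, the fingers measure 114 mm over their backs; the gripper's body (76 mm by 85 mm) begins 54 mm behind the grasp point. The pads swing forward as they close: fully open they stand 13 mm farther back than shut.
Start: joints at [-0.07, 0.521, -0.036, 1.599, 0.021, 1.021, -0.113], TCP at [0.625, -0, 0.405] pointing down, gripper open.
Joint ranges: [-2.91, 2.91], [-0.3, 2.13], [-1.5, 1.42], [0.17, 2.43], [-1.26, 4.41], [0.16, 1.93], [-2.52, 2.52]. Speed limits (rad/s): [1.89, 1.89, 2.39, 2.39, 3.01, 3.01, 3.01].

## Interface

Orientations are given as [roll, pitch, yaw] about the fixed x, y, z axes, in that order (R = Rz(yaw) Ry(pitch) Rx(roll)).
In Python, from workcell import bot gives the robot as it stands.
- The arm moves only by the tool arm_command, never from a script. Its argument "deltas" is a list of rows, each a list of 3 entries, a list of its own where there are three numbers: the shift along the tool's x, y, z in cm, then the turn, a rotation vector about the tool's x, y, z in rad, then the finger opening in cm, from 0 to 8.54. In form: [[[tx, ty, tz], [rx, ry, rz], claw], ...]. A call has 1 to 20 rows; each row shifts and turns the commanded pose from where the row before left it, along the tool's axes as they then stand; what a row does not reach is not made up. A row lasts 1/10 s, in which the tool goes at most 50 mm and 8.59 degrees, less where a joint would pass 70% of its speed; a pose out of reach is approached as far as the arm can. A call with a gripper value outside its range is refused whole. The fingers move at their own pace and stop on an object; "newtons" is the grip in N (left out, the last holds). Time passes only in rows, so rows that do not move let the fingers close. It gives the time, the measured TCP pose, the force, the opening and the grip force at its end, in the units of the state.
- bot.observe(): the state, without advancing time (a new reading comes with each control period).
- bot.grab_frame(name): name is "scene" or "side" or "wrist"; returns a dict with "frame" (420x560x3 uint8, red, green, blue), "K" (3x3 intrinsics, pixels), "rvec" (rotation vector, rad) and "tvec" (3), from world to camera coordinates, as OpenCV has them; the wrist camera has in their place "T_tool_cam" (4x4, takes a point from camera to tool coordinates, whose origin is the TCP and whose axes are the flange's). Camera axes: x right, y down, z forward; pixel columns grow to the right and rows downward; lengths in m; the calibration is good to about 2 mm. A picture is of the moment at which its call begins: read the wrist's pose just before it. There is no depth.
- bot.job_done(): hands the job in; it is judged then, once.
Trained networks look in a picture, given as the dict that the camera call returned (one of the last four; its "shot" number tells which), for a name from the list of things; names that differ only in an ending like _2 or _b are one class to them, and where a whole thing is asked for, a point or a joint stands for the part that bears it (a point fixed in the world has none). Each returns a list of dicts, best first, with "p" (0 to 1); they miss things now and then, are a little off and sometimes report something else, mostly with a low value. They report only what shows in the picture. A call takes as long as a camera call.
- bot.find_in(name, picture): "rect" ([left, top, width, height] in pixels, round what is visible of it).
- bot.mark_of(name, picture): "at" ([column, row] in pixels: a listed point, or the origin of a listed thing).
The state is a dict: "clock": time; "qpos": joint angles; "qd": joint speeds; "joint_efforts": joint torques, N m; "position": TCP position; "tool_rot": TCP orientation; "force": force on the tool from outside, world axes, zero at the start; "moment": the same for the moment, N m; "grip_width": finger opening in m; "finger_force": force on a finger pad.
Only numpy, scipy, OpenCV 4.12 (cv2) and the standard library are available. Lean on these libraries where they do the work, as an engineer would, in place of code of your own. Each camera call takes 0.05 s, during which the arm holds its last target. There are 200 camera calls.

## Working session

There is one attempt and no reset: what is moved stays moved. The work goes in short steps, Python scripts to look and compute and a tool call to move; the robot and the scene stay as the last step left them, time stands still between calls to the robot, and variables do not carry over. Pictures are saved under pics/ and viewed, at most 10 in all, crops included, and the job is handed in when it is done.

Besides the shell and the picture viewer there is one more tool, called after ">>>" by a JSON object that holds its "api" and its "payload", one argument or row to a line. arm_command: Moves the arm, as the interface text tells. Its arguments: {"type":"object","properties":{"deltas":{"type":"array","items":{"type":"array"}},"newtons":{"type":"number"}},"required":["deltas"]}

```bash
mkdir -p pics; cat > h.py <<'E'
import numpy as np, cv2
from scipy.optimize import least_squares
from scipy.spatial.transform import Rotation as R
from workcell import bot
def cam(name):
    s=bot.observe(); f=bot.grab_frame(name)
    if 'T_tool_cam' in f:
        T=np.eye(4);T[:3,:3]=R.from_euler('xyz',s['tool_rot']).as_matrix();T[:3,3]=s['position']
        M=np.linalg.inv(T@f['T_tool_cam'])
    else:
        M=np.eye(4);M[:3,:3]=cv2.Rodrigues(np.array(f['rvec'],float))[0];M[:3,3]=np.ravel(f['tvec'])
    return f,np.array(f['K'])@M[:3]
def tri(obs):
    A=[]
    for P,u in obs: A+= [u[0]*P[2]-P[0],u[1]*P[2]-P[1]]
    A=np.array(A); A/=np.linalg.norm(A[:,:3],axis=1)[:,None]
    X=np.linalg.lstsq(A[:,:3],-A[:,3],rcond=None)[0]
    e=[np.round((P@np.r_[X,1])[:2]/(P@np.r_[X,1])[2]-u,1).tolist() for P,u in obs]
    return X,e
def onz(P,u,z):
    A=np.array([u[0]*P[2]-P[0],u[1]*P[2]-P[1]])
    return np.linalg.solve(A[:,:2],-(A[:,3]+A[:,2]*z))
def look(names,cams=('scene','side','wrist'),save=None):
    c={n:cam(n) for n in cams}
    if save:
        for n in cams: cv2.imwrite(f'pics/{save}_{n}.png',c[n][0]['frame'][:,:,::-1])
    for nm in names:
        obs=[];t=[]
        for n in cams:
            r=bot.mark_of(nm,c[n][0])
            if r and r[0]['p']>.3: obs.append((c[n][1],r[0]['at'])); t.append((n,round(r[0]['p'],2),np.round(r[0]['at']).tolist()))
        print(nm,t)
        if len(obs)>1:
            X,e=tri(obs);print('   ',X.round(4),e)
E
python3 - <<'E'
from h import *
s=bot.observe();print(s['clock'],s['position'],s['tool_rot'],s['grip_width'],bot.grip_point_offset)
look(['dish_grip','dish_floor','dish_tongue','dish','truffle_center','tray_mid','hatch_mid','label_roll','ink_pad','date_stamp'],save='a')
a=[cv2.imread(f'pics/a_{n}.png') for n in('scene','side','wrist')]
cv2.imwrite('pics/a.png',np.vstack([np.hstack([cv2.resize(a[0],(400,300)),cv2.resize(a[1],(400,300))]),np.hstack([cv2.resize(a[2],(400,300)),np.zeros((300,400,3),np.uint8)])]))
E
```

```text
0.0 [ 6.24871386e-01 -5.97071371e-05  4.04131517e-01] [-3.14050734e+00  6.33829209e-05  1.57071306e+00] 0.08511021736891299 0.1547
dish_grip [('scene', 0.88, [256.0, 225.0]), ('side', 0.75, [280.0, 221.0]), ('wrist', 0.76, [172.0, 104.0])]
    [0.5423 0.0747 0.0985] [[0.3, -0.7], [-0.3, 1.0], [-0.5, 0.0]]
dish_floor [('scene', 0.81, [251.0, 249.0]), ('side', 0.64, [279.0, 254.0]), ('wrist', 0.71, [195.0, 103.0])]
    [0.5416 0.0817 0.0067] [[3.3, -0.2], [-0.9, -0.2], [2.4, -9.7]]
dish_tongue [('scene', 0.7, [251.0, 228.0]), ('side', 0.71, [255.0, 232.0]), ('wrist', 0.78, [298.0, 124.0])]
    [0.6393 0.0513 0.036 ] [[-1.1, 1.6], [-0.7, -2.0], [-2.9, 3.5]]
dish [('scene', 0.78, [254.0, 251.0]), ('side', 0.55, [280.0, 254.0]), ('wrist', 0.74, [201.0, 100.0])]
    [0.5426 0.077  0.0015] [[1.3, -0.6], [-1.2, 0.8], [-1.0, -1.5]]
truffle_center [('scene', 0.41, [253.0, 247.0]), ('side', 0.51, [280.0, 250.0]), ('wrist', 0.78, [193.0, 96.0])]
    [0.5395 0.0815 0.0166] [[1.3, -0.3], [-1.1, 0.4], [-0.6, -2.4]]
tray_mid [('side', 0.92, [347.0, 199.0]), ('wrist', 0.82, [205.0, 405.0])]
    [ 0.5197 -0.3316  0.0077] [[-0.6, 0.6], [-1.0, 2.0]]
hatch_mid [('side', 0.98, [366.0, 176.0])]
label_roll [('scene', 0.77, [142.0, 258.0]), ('side', 0.76, [144.0, 311.0])]
    [0.6651 0.4279 0.002 ] [[0.6, -1.1], [-0.3, 2.0]]
ink_pad [('side', 0.85, [174.0, 292.0]), ('wrist', 0.37, [198.0, 98.0])]
    [ 0.6266  0.1965 -0.0253] [[52.7, -16.5], [84.0, -127.1]]
date_stamp [('scene', 0.51, [278.0, 229.0]), ('wrist', 0.82, [306.0, 230.0])]
    [ 0.6544 -0.0689  0.0037] [[-0.3, 0.1], [-0.4, 1.1]]
```

View pics/a.png

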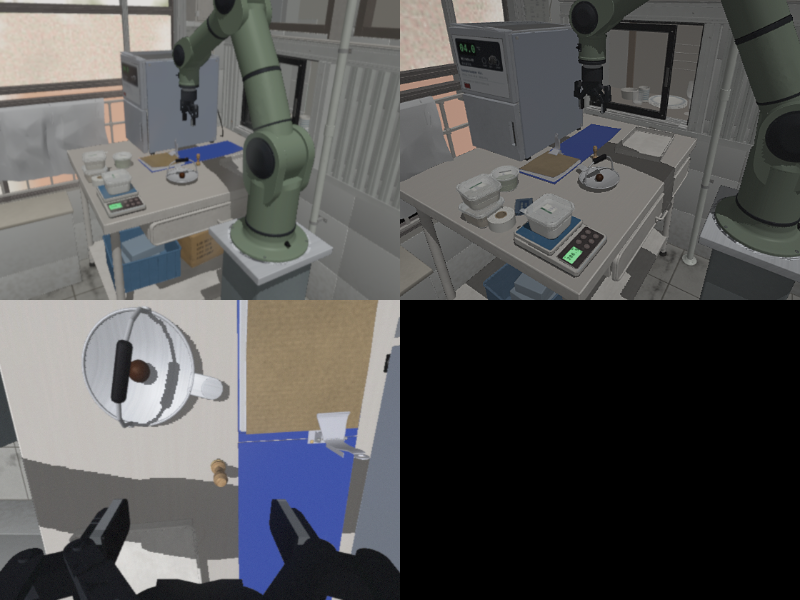

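The wrist picture shows the dish with its bar at about (172,104), the tongue at (298,124) and the stamp at (306,230), all consistent with the network marks. I'll move above the bar and align to it, with the dish yaw at about -0.26.

>>> {"api": "arm_command", "payload": {
  "deltas": [
    [[1,-1.1,0.5],[0,0,0],8.5],
    [[1.5,-1.7,0.9],[0,0,0],8.5],
    [[1.5,-1.7,0.9],[0,0,0],8.5],
    [[1.5,-1.7,0.9],[0,0,0],8.5],
    [[1.2,-1.2,0.5],[0,0,0],8.5],
    [[0.8,-0.9,0.3],[0,0,0],8.5],
    [[0,0,0],[0,0,0.08],8.5],
    [[0,0,0],[0,0,0.1],8.5],
    [[0,0,0],[0,0,0.08],8.5],
    [[0,0,0],[0,0,0],8.5],
    [[0,0,0],[0,0,0],8.5]
  ]
}}

```text
clock: 2.75
position: [0.5421, 0.075, 0.3648]
tool_rot: [3.141, 0.0, 1.313]
force: [0.0, -0.1, -0.3]
grip_width: 0.0851
finger_force: 0.0
```

```bash
python3 - <<'E'
from h import *
s=bot.observe();print(s['clock'],s['position'],s['tool_rot'],s['qpos'])
look(['dish_grip','dish_floor','dish_tongue','dish','truffle_center'],save='b')
E
```

```text
2.75 [0.54209255 0.07497725 0.36477723] [3.14136981e+00 1.92810278e-05 1.31322561e+00] [-0.24963546  0.44689798  0.00519609  1.84844071 -0.00283345  0.84607521
 -0.5006424 ]
dish_grip [('side', 0.86, [280.0, 221.0]), ('wrist', 0.62, [279.0, 210.0])]
    [0.5415 0.0777 0.1028] [[-0.5, 0.2], [-1.1, 1.7]]
dish_floor [('scene', 0.59, [256.0, 249.0]), ('side', 0.84, [279.0, 251.0]), ('wrist', 0.93, [278.0, 180.0])]
    [0.5413 0.0762 0.0085] [[-0.1, -0.9], [0.2, 1.3], [0.4, 0.9]]
dish_tongue [('scene', 0.87, [251.0, 230.0]), ('side', 0.6, [253.0, 230.0]), ('wrist', 0.91, [392.0, 181.0])]
    [0.642  0.0516 0.0327] [[-1.4, -0.1], [0.9, 0.6], [1.4, 4.4]]
dish [('scene', 0.82, [256.0, 252.0]), ('side', 0.56, [281.0, 255.0]), ('wrist', 0.59, [283.0, 178.0])]
    [ 0.5426  0.0729 -0.0042] [[0.3, -0.5], [-1.7, 1.0], [-2.7, 3.0]]
truffle_center [('scene', 0.63, [253.0, 249.0]), ('side', 0.57, [278.0, 250.0]), ('wrist', 0.66, [277.0, 183.0])]
    [0.5428 0.0806 0.0123] [[1.6, -1.4], [0.4, 1.2], [1.1, -5.6]]
```

View pics/b_wrist.png

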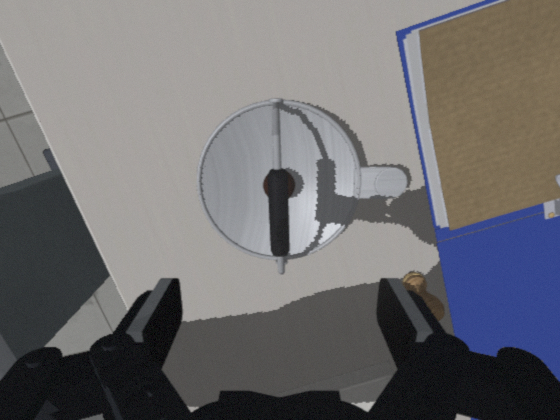

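The bar is vertical in the image and centred between the fingers, at about (279,210). The ball is in the middle under the bar at (278,183), and the tongue at (392,181) is level with it, so the yaw is right. I'll descend and close gently.

>>> {"api": "arm_command", "payload": {
  "deltas": [
    [[0.1,0,0.7],[0,0,0],8.5],
    [[0,0,1.4],[0,0,0],8.0],
    [[0,0,1.6],[0,0,0],7.5],
    [[0,0,1.6],[0,0,0],7.0],
    [[0,0,1.6],[0,0,0],6.5],
    [[0,0,1.6],[0,0,0],6],
    [[0,0,1.2],[0,0,0],5.5],
    [[0,0,0.8],[0,0,0],5],
    [[0,0,0.5],[0,0,0],4.5],
    [[0,0,0],[0,0,0],4],
    [[0,0,0],[0,0,0],3.5],
    [[0,0,0],[0,0,0],3],
    [[0,0,0],[0,0,0],2.7],
    [[0,0,0],[0,0,0],2.5]
  ],
  "newtons": 30
}}

```text
clock: 5.05
position: [0.5423, 0.076, 0.255]
tool_rot: [3.141, -0.0, 1.311]
force: [-0.3, 0.5, -0.6]
grip_width: 0.0247
finger_force: 0.0
```

```bash
python3 - <<'E'
from h import *
s=bot.observe();print(s['clock'],s['position'],s['tool_rot'],s['grip_width'])
look(['dish_grip','truffle_center'],save='c')
a=[cv2.imread(f'pics/c_{n}.png') for n in('side','wrist')]
cv2.imwrite('pics/c.png',np.hstack([cv2.resize(a[0][150:300,200:350],(400,400)),cv2.resize(a[1],(400,400))]))
E
```

```text
5.05 [0.54230299 0.07595639 0.25496228] [ 3.14123943e+00 -1.99158540e-04  1.31078351e+00] 0.024685706781101206
dish_grip [('scene', 0.89, [257.0, 226.0]), ('wrist', 0.71, [281.0, 303.0])]
    [0.5414 0.0692 0.0905] [[0.1, -0.1], [-0.1, -1.3]]
truffle_center [('side', 0.52, [279.0, 249.0]), ('wrist', 0.68, [276.0, 230.0])]
    [0.5412 0.0769 0.0193] [[0.6, -0.2], [1.3, -2.3]]
```

View pics/c.png

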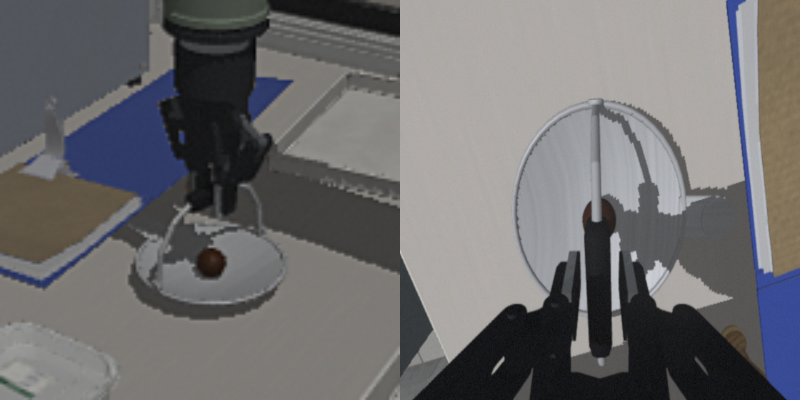

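The bar is centred between the fingers and the ball is in the middle of the dish. I'll close.

>>> {"api": "arm_command", "payload": {
  "deltas": [
    [[0,0,0],[0,0,0],2.2],
    [[0,0,0],[0,0,0],2.0],
    [[0,0,0],[0,0,0],1.8],
    [[0,0,0],[0,0,0],1.7],
    [[0,0,0],[0,0,0],1.6],
    [[0,0,0],[0,0,0],1.5],
    [[0,0,0],[0,0,0],1.4],
    [[0,0,0],[0,0,0],1.2],
    [[0,0,0],[0,0,0],0.8],
    [[0,0,0],[0,0,0],0.5],
    [[0,0,0],[0,0,0],0.5],
    [[0,0,0],[0,0,0],0.5]
  ],
  "newtons": 50
}}

```text
clock: 6.7
position: [0.5423, 0.0759, 0.2548]
tool_rot: [3.142, -0.0, 1.311]
force: [-2.7, -1.0, 5.5]
grip_width: 0.0129
finger_force: 49.5
```

>>> {"api": "arm_command", "payload": {
  "deltas": [
    [[0,0,-0.05],[0,0,0],0.5],
    [[0,0,-0.1],[0,0,0],0.5],
    [[0,0,-0.2],[0,0,0],0.5],
    [[0,0,-0.4],[0,0,0],0.5],
    [[0,0,-0.6],[0,0,0],0.5],
    [[0,0,-0.8],[0,0,0],0.5],
    [[0,0,-0.9],[0,0,0],0.5],
    [[0,0,-1.0],[0,0,0],0.5],
    [[0,0,-1.0],[0,0,0],0.5],
    [[0,0,-1.0],[0,0,0],0.5],
    [[0,0,-1.0],[0,0,0],0.5],
    [[0,0,-1.0],[0,0,0],0.5],
    [[0,0,-0.8],[0,0,0],0.5],
    [[0,0,-0.6],[0,0,0],0.5],
    [[0,0,-0.4],[0,0,0],0.5],
    [[0,0,-0.25],[0,0,0],0.5],
    [[0,0,-0.1],[0,0,0],0.5],
    [[0,0,0],[0,0,0],0.5],
    [[0,0,0],[0,0,0],0.5]
  ]
}}

```text
clock: 8.6
position: [0.5422, 0.076, 0.3564]
tool_rot: [-3.141, 0.0, 1.311]
force: [-0.1, -0.7, -1.8]
grip_width: 0.0137
finger_force: 48.7
```

```bash
python3 - <<'E'
from h import *
s=bot.observe();print(s['clock'],s['position'],s['tool_rot'],s['grip_width'],s['force'],s['moment'])
look(['dish_grip','dish_tongue','dish','truffle_center','dish_floor','tray_mid'],save='d')
a=[cv2.imread(f'pics/d_{n}.png') for n in('side','wrist')]
cv2.imwrite('pics/d.png',np.hstack([cv2.resize(a[0][120:270,200:350],(400,400)),cv2.resize(a[1],(400,400))]))
E
```

```text
8.6 [0.54221205 0.07595814 0.35642913] [-3.14116585e+00  1.90158360e-04  1.31071514e+00] 0.01367825639090467 [-0.1474016  -0.71017672 -1.81506389] [-0.01072625  0.02036863  0.02009615]
dish_grip [('scene', 0.55, [254.0, 196.0]), ('side', 0.59, [282.0, 184.0]), ('wrist', 0.8, [283.0, 300.0])]
    [0.5415 0.0757 0.2006] [[1.2, -1.4], [-1.5, 1.7], [-5.1, -0.4]]
dish_tongue [('scene', 0.67, [250.0, 201.0]), ('side', 0.64, [257.0, 196.0]), ('wrist', 0.8, [445.0, 233.0])]
    [0.6313 0.0547 0.1443] [[-0.3, 0.4], [-1.6, -0.5], [-6.1, 6.7]]
dish [('scene', 0.79, [255.0, 221.0]), ('side', 0.55, [278.0, 219.0]), ('wrist', 0.88, [280.0, 218.0])]
    [0.5445 0.0783 0.1089] [[-0.5, 0.2], [0.8, -0.2], [1.6, -0.2]]
truffle_center [('scene', 0.39, [255.0, 218.0]), ('side', 0.57, [281.0, 216.0]), ('wrist', 0.76, [279.0, 228.0])]
    [0.5406 0.0766 0.1194] [[0.5, -0.0], [-0.9, 0.0], [-2.0, 0.0]]
dish_floor [('scene', 0.94, [255.0, 221.0]), ('side', 0.8, [280.0, 218.0]), ('wrist', 0.96, [276.0, 224.0])]
    [0.5409 0.0767 0.1111] [[0.2, -0.7], [0.4, 0.8], [1.0, -1.4]]
tray_mid [('side', 0.77, [349.0, 201.0])]
```

View pics/d.png

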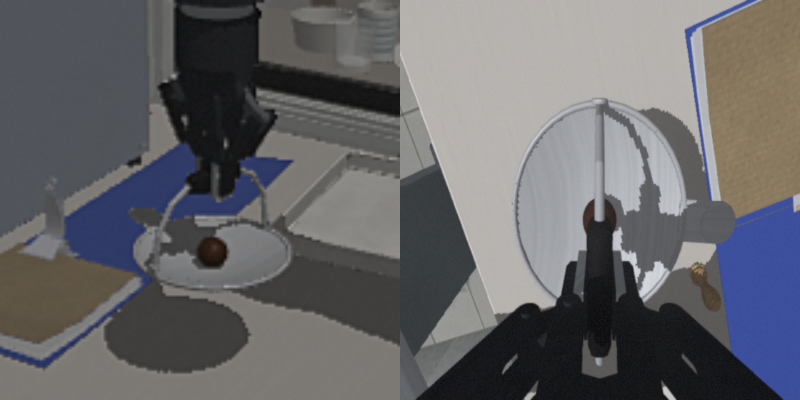

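The dish hangs level with the ball centred, in the side crop and in the wrist view at about (279,228). The underside is at about 0.10 m. Next is the quarter turn.

>>> {"api": "arm_command", "payload": {
  "deltas": [
    [[0,0,0],[0,0,0.02],0.5],
    [[0,0,0],[0,0,0.04],0.5],
    [[0,0,0],[0,0,0.06],0.5],
    [[0,0,0],[0,0,0.08],0.5],
    [[0,0,0],[0,0,0.1],0.5],
    [[0,0,0],[0,0,0.1],0.5],
    [[0,0,0],[0,0,0.1],0.5],
    [[0,0,0],[0,0,0.1],0.5],
    [[0,0,0],[0,0,0.1],0.5],
    [[0,0,0],[0,0,0.1],0.5],
    [[0,0,0],[0,0,0.1],0.5],
    [[0,0,0],[0,0,0.1],0.5],
    [[0,0,0],[0,0,0.1],0.5],
    [[0,0,0],[0,0,0.08],0.5],
    [[0,0,0],[0,0,0.06],0.5],
    [[0,0,0],[0,0,0.04],0.5],
    [[0,0,0],[0,0,0.03],0.5],
    [[0,0,0],[0,0,0],0.5],
    [[0,0,0],[0,0,0],0.5]
  ]
}}

```text
clock: 11.55
position: [0.5423, 0.076, 0.3567]
tool_rot: [-3.142, -0.0, 0.002]
force: [-0.3, 0.6, -2.5]
grip_width: 0.0135
finger_force: 48.7
```

```bash
python3 - <<'E'
from h import *
s=bot.observe();print(s['clock'],s['position'],s['tool_rot'],s['qpos'])
look(['dish_tongue','dish','truffle_center','dish_floor','tray_mid'],save='e')
f,P=cam('side')
for r in bot.mark_of('tray_mid',f)[:1]: print(onz(P,r['at'],.002))
E
```

```text
11.55 [0.54225189 0.07599552 0.35671796] [-3.14158637e+00 -1.81392035e-05  1.52764612e-03] [-0.49737596  0.48112776  0.34219922  1.86780616 -0.21241252  0.82805445
 -1.61594749]
dish_tongue [('scene', 0.89, [285.0, 208.0]), ('side', 0.72, [298.0, 196.0]), ('wrist', 0.66, [448.0, 234.0])]
    [ 0.5443 -0.0301  0.133 ] [[-1.3, 0.9], [0.9, -0.7], [5.2, -0.2]]
dish [('scene', 0.82, [254.0, 222.0]), ('side', 0.87, [284.0, 220.0]), ('wrist', 0.77, [280.0, 219.0])]
    [0.5387 0.0763 0.1053] [[2.1, 0.3], [-3.5, 0.2], [-1.7, 6.5]]
truffle_center [('side', 0.67, [277.0, 217.0]), ('wrist', 0.77, [279.0, 227.0])]
    [0.5445 0.0779 0.1151] [[1.3, -0.4], [-3.3, -4.1]]
dish_floor [('scene', 0.55, [255.0, 222.0]), ('side', 0.79, [281.0, 216.0]), ('wrist', 0.88, [275.0, 224.0])]
    [0.5402 0.0769 0.1127] [[0.6, -1.6], [-1.3, 2.5], [2.1, 3.5]]
tray_mid [('scene', 0.64, [354.0, 227.0]), ('side', 0.8, [348.0, 202.0])]
    [ 0.5052 -0.3043  0.02  ] [[-0.3, 1.3], [0.1, -1.5]]
[ 0.51940388 -0.34544929]
```

The tongue now points along -y and the ball is still centred. I'll carry it to the tray.

>>> {"api": "arm_command", "payload": {
  "deltas": [
    [[0,0.2,0],[0,0,0],0.5],
    [[0,0.4,0],[0,0,0],0.5],
    [[0,0.6,0],[0,0,0],0.5],
    [[-0.05,0.8,0],[0,0,0],0.5],
    [[-0.05,1.0,0],[0,0,0],0.5],
    [[-0.1,1.2,0],[0,0,0],0.5],
    [[-0.1,1.4,0],[0,0,0],0.5],
    [[-0.1,1.6,0],[0,0,0],0.5],
    [[-0.1,1.8,0],[0,0,0],0.5],
    [[-0.1,2,0],[0,0,0],0.5],
    [[-0.1,2,0],[0,0,0],0.5],
    [[-0.1,2,0],[0,0,0],0.5],
    [[-0.1,2,0],[0,0,0],0.5],
    [[-0.1,2,0],[0,0,0],0.5],
    [[-0.1,2,0],[0,0,0],0.5],
    [[-0.1,2,0],[0,0,0],0.5],
    [[-0.1,2,0],[0,0,0],0.5],
    [[-0.1,2,0],[0,0,0],0.5],
    [[-0.1,2,0],[0,0,0],0.5]
  ]
}}

```text
clock: 14.45
position: [0.5268, -0.2159, 0.3567]
tool_rot: [3.141, 0.0, 0.0]
force: [0.2, 0.3, -2.6]
grip_width: 0.0133
finger_force: 48.7
```

>>> {"api": "arm_command", "payload": {
  "deltas": [
    [[-0.1,1.8,0],[0,0,0],0.5],
    [[-0.1,1.6,0],[0,0,0],0.5],
    [[-0.1,1.4,0],[0,0,0],0.5],
    [[-0.1,1.2,0],[0,0,0],0.5],
    [[-0.1,1.0,0],[0,0,0],0.5],
    [[-0.1,0.8,0],[0,0,0],0.5],
    [[-0.05,0.6,0],[0,0,0],0.5],
    [[-0.05,0.4,0],[0,0,0],0.5],
    [[0,0.2,0],[0,0,0],0.5],
    [[0,0,0],[0,0,0],0.5],
    [[0,0,0],[0,0,0],0.5]
  ]
}}

```text
clock: 15.55
position: [0.5207, -0.3037, 0.3567]
tool_rot: [-3.141, -0.0, 0.001]
force: [0.7, 0.4, -2.0]
grip_width: 0.0133
finger_force: 48.7
```

```bash
python3 - <<'E'
from h import *
s=bot.observe();print(s['clock'],s['position'],s['tool_rot'],s['qpos'],s['force'])
look(['dish_tongue','dish','truffle_center','dish_floor','tray_mid','serving_tray'],save='f')
a=[cv2.imread(f'pics/f_{n}.png') for n in('side','wrist')]
cv2.imwrite('pics/f.png',np.hstack([cv2.resize(a[0][90:240,265:415],(400,400)),cv2.resize(a[1],(400,400))]))
E
```

```text
15.55 [ 0.52068657 -0.30373021  0.35667784] [-3.14140491e+00 -2.14700695e-05  1.19371694e-03] [ 0.18553478  0.56741475  0.35808969  1.72242989 -0.24391239  0.89580133
 -0.92408618] [ 0.65065561  0.37076819 -2.03783113]
dish_tongue [('scene', 0.75, [349.0, 205.0]), ('side', 0.86, [360.0, 156.0]), ('wrist', 0.9, [446.0, 232.0])]
    [ 0.5285 -0.3613  0.1344] [[15.1, -10.2], [-8.5, 6.0], [-71.5, -6.3]]
dish [('scene', 0.64, [352.0, 208.0]), ('side', 0.92, [345.0, 178.0]), ('wrist', 0.62, [278.0, 220.0])]
    [ 0.5206 -0.3022  0.0988] [[0.0, -0.3], [0.6, 0.2], [-1.1, -2.5]]
truffle_center [('side', 0.38, [344.0, 173.0]), ('wrist', 0.6, [275.0, 229.0])]
    [ 0.5236 -0.2999  0.1191] [[1.2, -0.3], [-2.9, -5.7]]
dish_floor [('scene', 0.74, [349.0, 205.0]), ('side', 0.91, [344.0, 176.0]), ('wrist', 0.67, [278.0, 223.0])]
    [ 0.5233 -0.2985  0.1075] [[1.6, 0.2], [0.0, -0.6], [-7.5, -5.4]]
tray_mid [('scene', 0.97, [355.0, 229.0]), ('side', 0.63, [350.0, 202.0]), ('wrist', 0.48, [273.0, 226.0])]
    [ 0.4898 -0.2976  0.0255] [[-0.7, 0.3], [1.8, -0.7], [-0.9, -4.3]]
serving_tray [('scene', 0.83, [356.0, 228.0]), ('side', 0.6, [344.0, 205.0]), ('wrist', 0.71, [276.0, 300.0])]
    [ 0.4647 -0.2791  0.0444] [[-0.6, -0.6], [13.5, -5.6], [-24.4, -45.0]]
```

View pics/f.png

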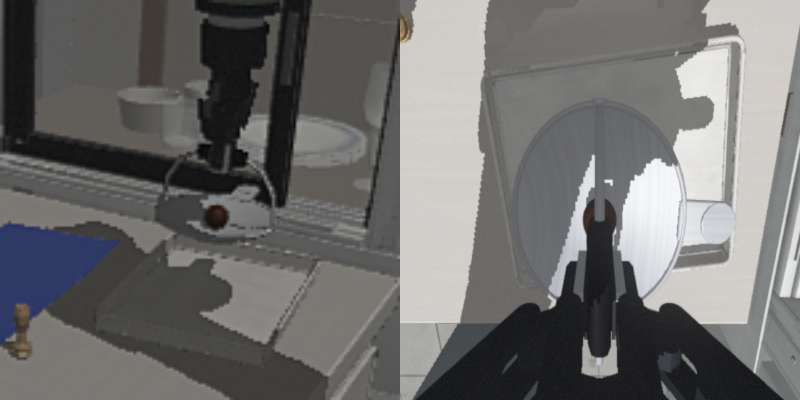

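View pics/f_wrist.png

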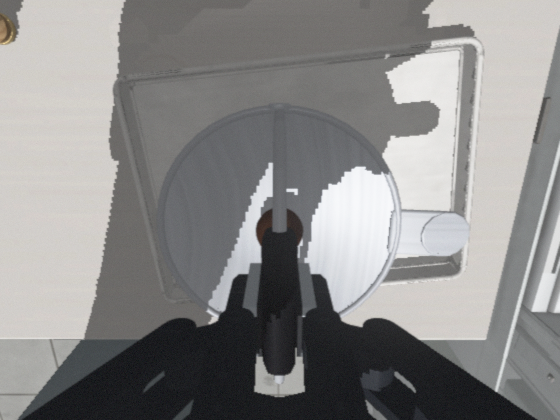

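The wrist view shows the tray rim corners under the dish at about (118,82), (482,40), (465,275) and (165,300). I'll fit the 301x217 rectangle to them.

```bash
python3 - <<'E'
from h import *
f,P=cam('wrist')
px=np.array([(119,82),(481,41),(463,275),(165,300)],float)
W=np.array([onz(P,u,.025) for u in px]);print(W.round(4),W.mean(0))
print([np.linalg.norm(W[i]-W[(i+1)%4]).round(3) for i in range(4)])
# rectangle fit in the image: long side along -y (image right)
L=np.array([(.1505,.1085),(-.1505,.1085),(-.1505,-.1085),(.1505,-.1085)])
def res(p):
    c,s=np.cos(p[2]),np.sin(p[2]); X=np.c_[L@np.array([[c,s],[-s,c]])+p[:2],[.025]*4,[1]*4]
    q=X@P.T; return (q[:,:2]/q[:,2:]-px).ravel()
# tray x ~ +y, so tray y ~ -x
for lab in (1,-1):
    L[:,1]*=lab
    r=least_squares(res,[.52,-.33,np.pi/2]);print(lab,r.x.round(4),r.fun.round(1),r.cost)
fs,Ps=cam('side')
q=Ps@np.r_[r.x[:2],.002,1];print('side reproj',q[:2]/q[2])
E
```

```text
[[ 0.6114 -0.1731]
 [ 0.642  -0.464 ]
 [ 0.4331 -0.4859]
 [ 0.404  -0.1888]] [ 0.52262244 -0.32793289]
[np.float64(0.293), np.float64(0.21), np.float64(0.299), np.float64(0.208)]
1 [ 0.4772 -0.3307  1.7195] [  60.2  263.5  -15.5  269.3    9.3 -186.8  -45.9 -157.5] 103852.43483353071
-1 [ 0.5205 -0.3282  1.6695] [-6.9 -2.9  4.5 -1.8  1.7  5.1  1.   5.3] 68.9549723593856
side reproj [345.94565081 201.81725365]
```

```bash
python3 - <<'E'
import cv2
a=cv2.imread('pics/f_side.png')[150:240,290:400]
cv2.imwrite('pics/g.png',cv2.resize(a,(770,630)[:2],interpolation=cv2.INTER_CUBIC)[:600])
E
```

```text
(no output)
```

View pics/g.png

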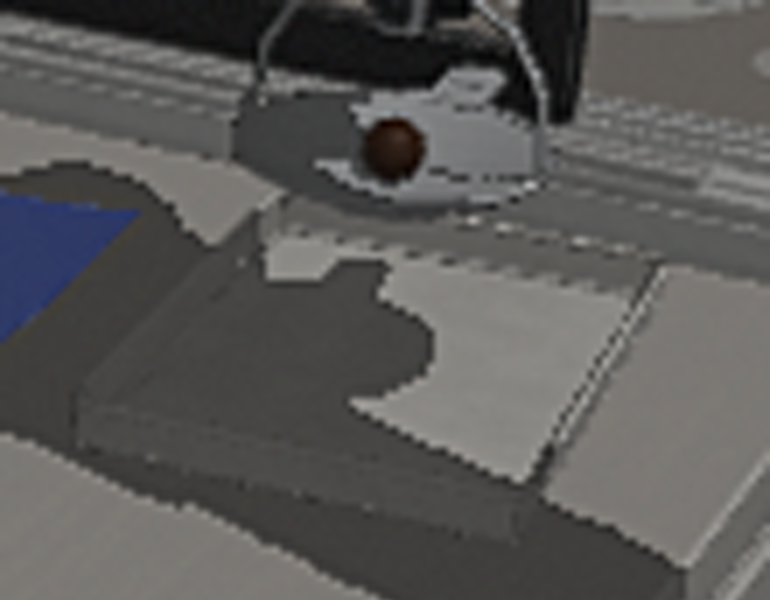

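The side crop shows the ball in the middle of the level dish and the tray spanning the area below. The tray middle is at about (0.521, -0.329), so I need another 2.6 cm along tool y.

>>> {"api": "arm_command", "payload": {
  "deltas": [
    [[0,0.1,0],[0,0,0],0.5],
    [[0,0.3,0],[0,0,0],0.5],
    [[0,0.4,0],[0,0,0],0.5],
    [[0,0.5,0],[0,0,0],0.5],
    [[0,0.5,0],[0,0,0],0.5],
    [[0,0.4,0],[0,0,0],0.5],
    [[0,0.3,0],[0,0,0],0.5],
    [[0,0.1,0],[0,0,0],0.5],
    [[0,0,0],[0,0,0],0.5],
    [[0,0,0],[0,0,0],0.5],
    [[0,0,0],[0,0,0],0.5],
    [[0,0,0],[0,0,0],0.5],
    [[0,0,0],[0,0,0],0.5]
  ]
}}

```text
clock: 18.0
position: [0.5206, -0.33, 0.3567]
tool_rot: [-3.142, -0.0, 0.001]
force: [0.2, 0.5, -2.0]
grip_width: 0.0132
finger_force: 48.7
```

```bash
python3 - <<'E'
from h import *
s=bot.observe();print(s['clock'],s['position'],s['tool_rot'],s['grip_width'],np.abs(s['qd']).max())
c={n:cam(n) for n in('scene','side','wrist')}
p=s['position']-np.array([0,0,.2547])
for nm,o in (('dish_tongue',(0,-.102,.026)),('dish_floor',(0,0,.007)),('truffle_center',(0,0,.022)),('dish',(0,0,0))):
    for n in c:
        q=c[n][1]@np.r_[p+o,1]; m=bot.mark_of(nm,c[n][0])
        print(nm,n,(q[:2]/q[2]).round(),[(np.round(x['at']),round(x['p'],2)) for x in m[:1]])
cv2.imwrite('pics/h.png',np.hstack([cv2.resize(c['wrist'][0]['frame'][:,:,::-1],(400,400)),cv2.resize(c['side'][0]['frame'][90:240,265:415,::-1],(400,400))]))
E
```

```text
18.0 [ 0.52060831 -0.32997356  0.35672441] [-3.14157888e+00 -3.73832707e-05  9.14665446e-04] 0.013176865387978097 0.002657301024555715
dish_tongue scene [381. 194.] []
dish_tongue side [361. 159.] [(array([362., 157.]), 0.74)]
dish_tongue wrist [442. 233.] [(array([444., 233.]), 0.86)]
dish_floor scene [358. 204.] [(array([358., 204.]), 0.45)]
dish_floor side [349. 173.] [(array([349., 170.]), 0.56)]
dish_floor wrist [278. 222.] [(array([277., 223.]), 0.84)]
truffle_center scene [359. 200.] []
truffle_center side [349. 168.] [(array([346., 171.]), 0.63)]
truffle_center wrist [278. 231.] [(array([280., 227.]), 0.82)]
dish scene [358. 205.] [(array([357., 203.]), 0.67)]
dish side [349. 175.] [(array([350., 171.]), 0.6)]
dish wrist [278. 219.] [(array([280., 218.]), 0.93)]
```

View pics/h.png

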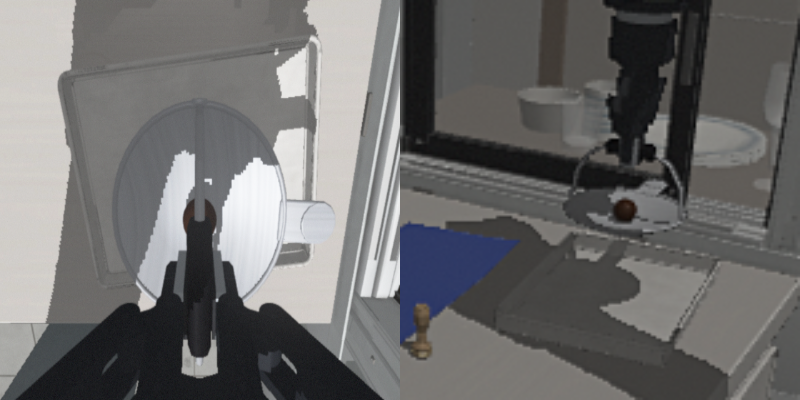

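The dish hangs level and still about 10 cm over the tray's middle. The tongue points right, at the hatch (wrist view (444,233), predicted (442,233)), and the ball is central at about (280,227).

```bash
python3 -c "
from workcell import bot
print(bot.job_done())"
```

```text
the job is handed in; nothing more can be done
None
```

I handed in the job at about 18 s on the clock: the arm is holding the dish level and still about 10 cm above the middle of the tray, with the tongue pointing straight at the hatch (-y) and the truffle in the middle; I saw nothing else disturbed, and no verdict came back.

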